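Snap the dust cap onto the bearing hub

TASK

Swing the lamp arm a good quarter turn to the left, clear of the bearing hub, and leave it there; then take the brass dust cap by its knob and press it straight down onto the hub's stub, past the click, until it sits fully home. Finish holding: do not let go, but end still gripping the cap and pressing it down firmly against the hub (about 10 N). Leave the match tin and the padlock where they are.

Things in the scene. Friction and masses are not known exactly. Their poses are not given: they have to be found in the camera images.
- hub: bearing hub on a grey plate fixed to the bench (place and yaw vary). Plate 215 x 100 x 12 mm. Origin: at bench level under the stub's vertical axis; z up; +x runs from the stub to the lamp post (125 mm away), away from the robot. A dark round flange (68 mm across, top 22 mm above the bench) carries an upright steel stub 22 mm across and 24 mm tall (top at 46 mm) with a bevelled tip
- hub_seat (a point): centre of the flange's top, on the stub's axis, 22 mm above the bench: the cap's underside centre lies here when fully home. Four spring-loaded brass balls stand 4 mm out of the stub's side, 13 mm above this point
- lamp_hinge (a point): the lamp arm's vertical hinge axis at the top of the post, 160 mm above the bench
- lamp_arm (a joint): angle of the lamp arm in rad, 0 to 2.0; starts at 0 to 0.35. At 0 the yellow lamp head (68 mm across, underside 148 mm above the bench) is right over the stub; it grows as the head swings to the robot's left (clockwise from above). Light friction (about 1 N at the knob); stays where it is left
- lamp_knob (a point): grip point on the upright black round knob on top of the lamp head, 18 mm across; it stands free from 24 mm below this point (head's top) to 20 mm above it. The point is 198 mm above the bench and 125 mm from the hinge axis
- cap: loose brass dust cap standing open end down on the bench, 58 mm tall, about 0.12 kg. Origin: centre of its underside; z up, along its axis. Body 41 mm across, 30 mm tall, hollow (26 mm deep), with a rounded inner lip 25 mm wide at the mouth; on its flat top a round knob 26 mm across and 28 mm tall
- cap_knob (a point): point on the cap's axis, on its knob, 40 mm above the underside (10 above the flat top, 18 below the knob's top). Going onto the stub, the lip meets the balls at 15 mm (underside above flange) and takes about 8 N; at about 9 mm it snaps over: the force drops and the balls draw it down with up to 12 N, until 3 mm; from there it goes freely to the flange
- match_tin: bystander: flat brass tin, 42 x 64 x 18 mm, loose on the bench, origin at its underside centre
- padlock: bystander: brown padlock lying flat, 80 x 52 x 16 mm, loose on the bench, origin at its underside centre
There are look-alikes about, which are no part of the job. Of the things like the cap, leave any that is orange; of the rest the larger one is meant.

How it is judged (in metres and radians):
On the way, in this order (a step that is already met when the one before it is completed fails the run):
1. the lamp arm is swung clear of the hub (value of joint lamp_arm above 1.2 rad), for 0.2 s.
2. the cap is held above the bench (height (world z) of cap above 0.03 m and contact force between the fingers and cap above 2 N and distance between the grasp point and cap_knob below 0.032 m), for 0.2 s.
3. the cap has clicked and sits home on the hub (z of cap in the frame of hub_seat below 0.002 m and horizontal distance between cap and hub_seat below 0.004 m and angle between cap's own z axis and vertical below 0.08 rad), for 0.1 s.
At the end, for the whole second after the job is handed in: The lamp arm stands at more than 1.2 rad; the cap sits home over the stub (underside within 2 mm of the flange, centred within 4 mm, upright within 0.08 rad), is still gripped by the fingers (over 2 N, grasp point within 32 mm of the knob point) and is pressed on the hub with more than 5 N (all of step 3 and value of joint lamp_arm above 1.2 rad and contact force between cap and hub above 5 N and contact force between the fingers and cap above 2 N and distance between the grasp point and cap_knob below 0.032 m); the arm keeps its last pose, push and grip.
It fails at once if the match tin or the padlock is moved by more than 30 mm (distance of any of match_tin, padlock from where it was at the start of the episode above 0.03 m).
It also fails if it takes over 56 s, if anything falls off the work surface, if the arm or the gripper's body presses on something with over 40 N, if the wrist force passes 120 N, or if a joint passes its speed limit or range.

ROBOT

A 6-joint arm with a two-finger parallel gripper is mounted at the origin on a cart in front of the work surface, level with it; the furniture and walls round the work are solid. World frame = base frame: x ahead of the robot, y to its left, z up, the work surface at z = 0. Lengths are in mm, angles in rad, forces in N, time in s.
With the tool pointing down it reaches from about 275 to 750 mm from the base axis. Payload 10.2 kg.
Tool frame: the origin (TCP) lies midway between the tips of the shut fingers; the grasp point (between the pads) lies 19 mm behind it; z points along the fingers, y is the line along which they close (so a half turn about z gives the same grasp; the last joint's range is limited). The gripper opens to 85 mm and grips with 20 to 120 N. Pads are 22 mm wide; open, the fingers measure 114 mm over their backs; the gripper's body (76 mm by 85 mm) begins 54 mm behind the grasp point. The pads swing forward as they close: fully open they stand 13 mm farther back than shut.
Start: joints at [0.98, 0.313, 1.498, -0, 1.331, -0.223], TCP at [188.784, 489.89, 231.294] pointing down, gripper open.
Joint ranges: [-2.94, 2.94], [-0.97, 2.17], [0.19, 2.56], [-1.23, 4.37], [0.02, 3.11], [-2.88, 2.88]. Speed limits (rad/s): [2.39, 2.39, 3.01, 3.14, 3.14, 3.14].

INTERFACE

Orientations are given as a unit quaternion [x, y, z, w].
In Python, from plant import ctrl gives the robot as it stands.
- The arm moves only by the tool arm_command, never from a script. Its argument "series" is one flat list of numbers, 6 for each row, row after row: the shift along the tool's x, y, z in m, then the turn, a rotation vector about the tool's x, y, z in degrees. In form: [x, y, z, rx, ry, rz, x, y, z, rx, ry, rz, ...]. A call has 1 to 20 rows; each row shifts and turns the commanded pose from where the row before left it, along the tool's axes as they then stand; what a row does not reach is not made up. A row lasts 1/8 s, in which the tool goes at most 62.5 mm and 10.7 degrees, less where a joint would pass 70% of its speed; a pose out of reach is approached as far as the arm can. A call is refused whole if a number of a shift passes 0.0625 or a number of a turn 10.7, either way. A call with a gripper value outside its range is refused whole. "claw" is the finger opening in m, from 0 to 0.0854, set as the call begins (left out, the last holds). The fingers move at their own pace and stop on an object; the grip force is fixed at half the most. Time passes only in rows, so rows that do not move let the fingers close. It gives the time, the measured TCP pose, the force and the opening at its end, in the units of the state.
- ctrl.get_obs(): the state, without advancing time (a new reading comes with each control period).
- ctrl.snapshot(name): name is "scene" or "side" or "wrist"; returns the picture (480x640x3 uint8, red, green, blue); there is no depth.
- ctrl.camera_params(name): a dict with "fx", "fy", "cx", "cy" (pixels), "k1" (the pictures are not rectified: a ray, as slopes to the right and down, at radius r is drawn at 1 + k1 r^2 times it, then the intrinsics apply), "xyz" and "attitude" of the camera in the world; the wrist camera has in their place "mount" (4x4, takes a point from camera to tool coordinates, whose origin is the TCP and whose axes are the flange's). Camera axes: x right, y down, z forward; pixel columns grow to the right and rows downward; lengths in mm; the calibration is good to about 2 mm. A picture is of the moment at which its call begins: read the wrist's pose just before it. camera_params takes no time and is no camera call.
- ctrl.job_done(): hands the job in, once; it reports no verdict.
The state is a dict: "t": time; "joint_positions": joint angles; "dq": joint speeds; "effort": joint torques, N m; "eef_pos": TCP position; "tool_rot": TCP orientation; "contact_force": force on the tool from outside, world axes, zero at the start; "ft_torque": the same for the moment, N m; "finger_gap": finger opening in mm.
Only numpy, scipy, OpenCV 4.12 (cv2) and the standard library are available. Lean on these libraries where they do the work, as an engineer would, in place of code of your own. Each camera call takes 0.05 s, during which the arm holds its last target. There are 200 camera calls.

## Working session

There is one attempt and no reset: what is moved stays moved. The work goes in short steps, Python scripts to look and compute and a tool call to move; the robot and the scene stay as the last step left them, time stands still between calls to the robot, and variables do not carry over. Pictures are saved under pics/ and viewed, on a budget of 10 in all, crops included, one or two more only if the job needs it, and the job is handed in when it is done.

Besides the shell and the picture viewer there is one more tool, called after "Emit:" as name(argument=value, ...), one argument or row to a line, values as JSON. arm_command: Moves the arm, as the interface text tells. Its arguments: {"type":"object","properties":{"series":{"type":"array","items":{"type":"number"}},"claw":{"type":"number"}},"required":["series"]}

```bash
mkdir -p pics; cat > h.py <<'E'
import numpy as np,cv2
from plant import ctrl
from scipy.spatial.transform import Rotation as R
def cam(n,o=None):
    p=ctrl.camera_params(n)
    if n=='wrist':
        o=o or ctrl.get_obs();T=np.array(p['mount']);Q=R.from_quat(o['tool_rot']).as_matrix()
        return p,Q@T[:3,:3],Q@T[:3,3]+np.array(o['eef_pos'])
    a=np.array(p['attitude'],float)
    A=R.from_quat(a).as_matrix() if a.size==4 else a.reshape(3,3)
    return p,A,np.array(p['xyz'])
def ray(c,u,v):
    p,A,x=c;d=np.array([(u-p['cx'])/p['fx'],(v-p['cy'])/p['fy']]);s=d.copy()
    for _ in range(20): s=d/(1+p['k1']*(s@s))
    r=A@np.r_[s,1];return x,r/np.linalg.norm(r)
def onz(c,u,v,z):
    x,r=ray(c,u,v);return x+r*(z-x[2])/r[2]
def proj(c,P):
    p,A,x=c;q=A.T@(np.array(P)-x);s=q[:2]/q[2];s=s*(1+p['k1']*(s@s));return s*[p['fx'],p['fy']]+[p['cx'],p['cy']]
def tri(*rs):
    M=0;b=0
    for x,r in rs:
        P=np.eye(3)-np.outer(r,r);M=M+P;b=b+P@x
    X=np.linalg.solve(M,b);return X,[np.linalg.norm((np.eye(3)-np.outer(r,r))@(X-x)) for x,r in rs]
def snap(n,f):
    c=cam(n);im=ctrl.snapshot(n)[:,:,::-1].copy();cv2.imwrite(f'pics/{f}.png',im);return c,im
E
python3 - <<'E'
from h import *
for n in('scene','side','wrist'):
    c,_=snap(n,n+'0');print(n,ctrl.camera_params(n))
print(ctrl.get_obs())
E
```

```text
scene {'fx': 463.7131799497643, 'fy': 463.7131799497643, 'cx': 326.19502737846824, 'cy': 243.75637174149642, 'k1': 0.026640243515818087, 'xyz': array([ 195.61326221, -603.15732831,  655.11359858]), 'attitude': array([ 0.84898939, -0.21817672,  0.12274424, -0.4653491 ])}
side {'fx': 571.5994887206532, 'fy': 571.5994887206532, 'cx': 318.8141645154546, 'cy': 232.34993282537118, 'k1': -0.11066813694549395, 'xyz': array([436.56692766, 882.58241559, 910.81405608]), 'attitude': array([-0.09965591,  0.91590532, -0.38710256,  0.03657525])}
wrist {'fx': 414.8383546951698, 'fy': 414.8383546951698, 'cx': 319.70037737392926, 'cy': 235.76853725470917, 'k1': -0.09484460413790109, 'mount': array([[ 1.07823121e-03, -9.52979620e-01, -3.03032476e-01,
         7.79101999e+01],
       [ 9.99999327e-01,  8.97679613e-04,  7.35103102e-04,
        -6.84690137e-01],
       [-4.28512199e-04, -3.03033065e-01,  9.52979946e-01,
        -1.42765325e+02],
       [ 0.00000000e+00,  0.00000000e+00,  0.00000000e+00,
         1.00000000e+00]])}
{'t': 0.15, 'joint_positions': array([ 9.79618629e-01,  3.13319070e-01,  1.49825467e+00,  1.65902159e-05,
        1.33101087e+00, -2.23353358e-01]), 'dq': array([ 0.00032705, -0.00186103, -0.00220121, -0.001708  ,  0.00278851,
        0.00013143]), 'effort': array([ 1.26150884e-03, -4.12370181e+01, -2.59798604e+01, -2.11506290e-04,
        3.27653201e-03,  4.54204235e-05]), 'eef_pos': array([188.65669277, 489.72492317, 230.87074581]), 'tool_rot': array([ 1.82879075e-01,  9.83135290e-01, -4.52220063e-04, -2.03855000e-04]), 'contact_force': array([-0.79575296, -0.16084059,  0.21930231]), 'ft_torque': array([0.03304672, 0.01996513, 0.00240512]), 'finger_gap': 85.31555549217015}
```

View pics/scene0.png

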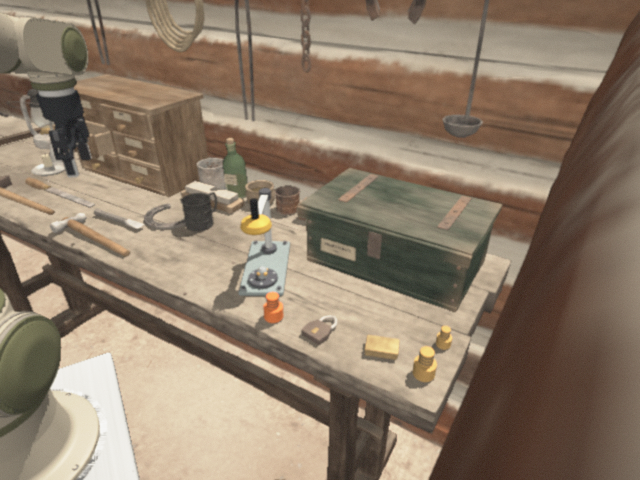

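View pics/side0.png

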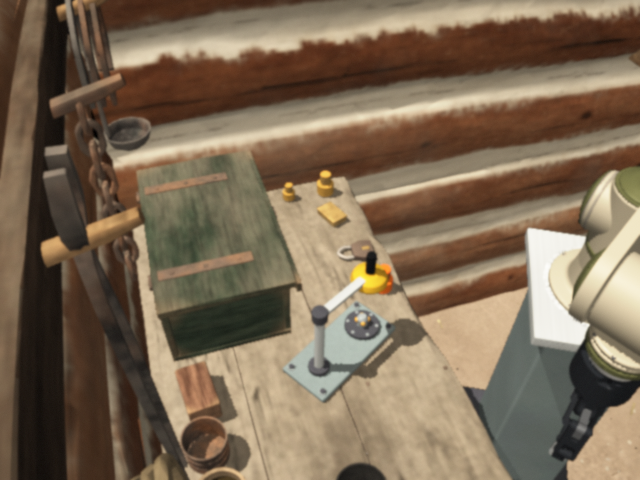

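The scene view shows the lamp knob at about (254,208), the stub near (263,275), the large brass cap at (425,365), the small one at (445,338), the orange decoy at (273,308), the tin at (381,346) and the padlock at (320,330). In the side view the knob is at (371,262), the stub (362,320), the post top (319,314) and the cap (325,184).

```bash
python3 - <<'E'
from h import *
s=cam('scene');d=cam('side')
for n,a,b in [('lampknob_top',(255,200),(371,254)),('stubtop',(263,271),(362,317)),('posttop',(267,199),(319,312)),('captop',(427,350),(325,174)),('capbody',(425,370),(325,189)),('small',(445,338),(289,192))]:
    X,e=tri(ray(s,*a),ray(d,*b));print(n,X.round(1),np.round(e,1))
for n,u,v in [('tin',381,345),('padlock',320,331),('orange',273,313)]:print(n,onz(s,u,v,15).round())
for n,u,v in [('tin',332,214),('padlock',358,249)]:print(n,onz(d,u,v,15).round())
# blobs, hue
for n in('scene','side'):
    im=cv2.imread(f'pics/{n}0.png');h=cv2.cvtColor(im,cv2.COLOR_BGR2HSV)
    m=cv2.inRange(h,(17,130,90),(32,255,255))
    k,l,st,ce=cv2.connectedComponentsWithStats(m)
    for i in range(1,k):
        if st[i,4]>60:print(n,st[i],ce[i].round(1))
S=[cv2.resize(cv2.imread('pics/scene0.png')[170:300,215:325],None,fx=3.6,fy=4,interpolation=2)[:, :],
   cv2.resize(cv2.imread('pics/side0.png')[240:370,300:410],None,fx=3.6,fy=4,interpolation=2)]
cv2.imwrite('pics/crop.png',np.hstack(S))
E
```

```text
lampknob_top [483.8 215.7 216.6] [0.3 0.3]
stubtop [487.6 212.2  37.5] [0.2 0.2]
posttop [549.8 312.6 160.6] [1.9 1.9]
captop [ 640.4 -173.9   58.2] [0.1 0.1]
capbody [ 640.5 -176.5    9.8] [0.4 0.4]
small [ 721.1 -136.6   17.8] [0.4 0.4]
tin [604. -91.  15.]
padlock [519.  -1.  15.]
orange [459.  93.  15.]
tin [605. -85.  15.]
padlock [527.  13.  15.]
scene [241 215  30  20 428] [255.1 224.8]
scene [417 364  18  17  94] [426.  373.4]
side [317 170  17  27 347] [324.8 183.9]
side [283 182  12  19 182] [288.2 191.8]
side [319 203  27  22 286] [332.7 214.3]
side [350 261  38  33 735] [370.2 278. ]
```

View pics/crop.png

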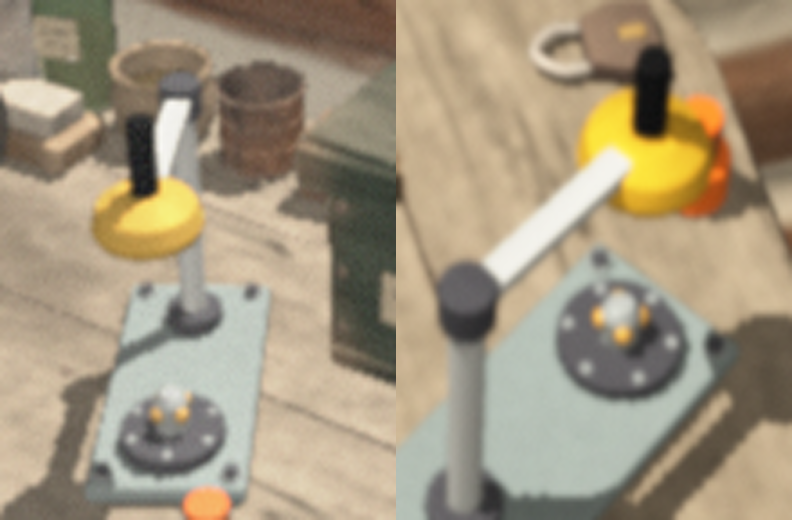

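The crop shows the stub top at scene (262.8,268.5) / side (362.2,314.5), the post top at scene (265,191) / side (320,309), and the knob top at scene (254,199.5) / side (371,253).

```bash
python3 - <<'E'
from h import *
s=cam('scene');d=cam('side')
P={}
for n,a,b in [('knobtop',(254,199.5),(371,253)),('knobbase',(255,217.5),(370.5,272)),('stubtop',(262.8,268.2),(362.2,314)),('posttop',(265,190.5),(320,308.5)),]:
    X,e=tri(ray(s,*a),ray(d,*b));P[n]=X;print(n,X.round(1),np.round(e,1))
print('flange', onz(s,261.5,278,22), onz(d,362.5,324.5,22))
print('postbase',onz(s,269,249,16),onz(d,319,368,14))
h=P['posttop'][:2]
for k in('knobtop','stubtop'):
    v=P[k][:2]-h;print(k,np.linalg.norm(v),np.degrees(np.arctan2(v[1],v[0])))
E
```

```text
knobtop [482.9 215.6 218.5] [0.8 0.8]
knobbase [481.3 218.2 174.8] [0.4 0.4]
stubtop [487.7 211.5  45.8] [0.5 0.5]
posttop [547.8 319.3 179.6] [0.8 0.8]
flange [481.27038086 208.96224606  22.        ] [484.93508578 217.79748172  22.        ]
postbase [547.01831307 321.12670348  16.        ] [547.02625311 325.76423624  14.        ]
knobtop 122.32053696943684 -122.02492771927405
stubtop 123.48183045944013 -119.14246588944573
```

```bash
cat >> h.py <<'E'
def go(target,rotz=0):
    o=ctrl.get_obs();Q=R.from_quat(o['tool_rot'])
    d=np.array(target)-o['eef_pos'];y=Q.as_matrix()[:,1]
    print('tool delta mm',Q.inv().apply(d).round(1),'pos',o['eef_pos'].round(1),'yaw_y',np.degrees(np.arctan2(y[1],y[0])).round(1),'F',o['contact_force'].round(1),'gap',round(o['finger_gap'],1),'t',o['t'])
E
python3 - <<'E'
from h import *
go((482,217,290))
s=cam('scene');print(onz(s,198,225,0),onz(s,198,197,80))
E
```

```text
tool delta mm [-371.8 -149.1  -59.1] pos [188.7 489.7 230.9] yaw_y 68.9 F [-0.8 -0.2  0.2] gap 85.3 t 0.15
[430.15869616 552.41050196   0.        ] [444.24457495 561.01786291  80.        ]
```

Emit:
arm_command(
  series=[-0.0, 0, -0.03, 0, 0, 0, -0.0372, -0.0149, -0.03, 0, 0, 0, -0.0372, -0.0149, 0, 0, 0, 0, -0.0372, -0.0149, 0, 0, 0, 0, -0.0372, -0.0149, 0, 0, 0, 0, -0.0372, -0.0149, 0, 0, 0, 0, -0.0372, -0.0149, 0, 0, 0, 0, -0.0372, -0.0149, 0, 0, 0, 0, -0.0372, -0.0149, 0, 0, 0, 0, -0.0372, -0.0149, 0, 0, 0, 0, -0.0372, -0.0149, 0, 0, 0, 0, 0, 0, 0, 0, 0, 0, 0, 0, 0, 0, 0, 0],
)

```text
t: 1.78
eef_pos: [481.9, 217.4, 291.1]
tool_rot: [0.183, 0.983, -0.0, -0.0]
contact_force: [-0.5, -0.4, 1.4]
finger_gap: 85.5
```

```bash
python3 - <<'E'
from h import *
c,im=snap('wrist','w1');go((482,217,290));print(proj(c,(482.5,216,218)))
E
```

```text
tool delta mm [-0.5 -0.5  1.3] pos [481.8 217.7 291.3] yaw_y 69.0 F [-0.1  0.2 -0.5] gap 85.7 t 1.825
[318.62093418 253.61689013]
```

View pics/w1.png

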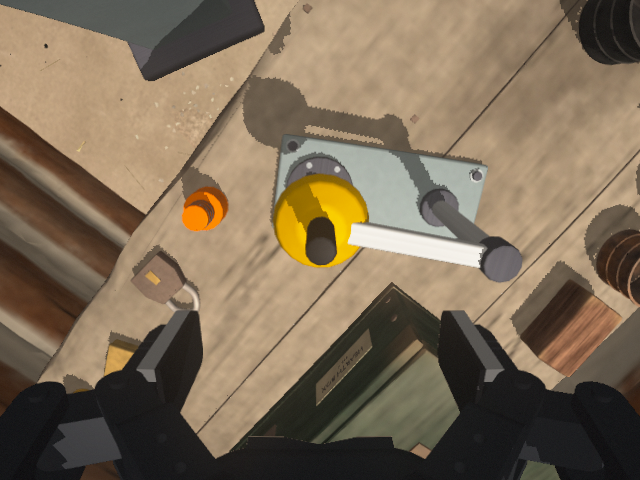

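The wrist view shows the knob top at (321,250), about as predicted, the hinge cap at (501,258) and the trunk's corner at (395,285).

```bash
python3 - <<'E'
from h import *
c=cam('wrist');print('knob',onz(c,321,250,218),'hinge',onz(c,501,258,175),'trunk',tri(ray(c,394,285),ray(cam('side'),298,286)))
k=onz(c,321,250,218);k[2]=186;go(k)
h=np.array([547.5,320.])
E
```

```text
knob [480.91900883 218.22201162 218.        ] hinge [544.66418457 325.06254787 175.        ] trunk (array([586.68872038, 245.66577748, 120.8634041 ]), [np.float64(21.513061018316307), np.float64(21.51306101831628)])
tool delta mm [  0.9   0.2 105.3] pos [481.8 217.7 291.3] yaw_y 69.0 F [-0.1  0.2 -0.5] gap 85.7 t 1.825
```

Emit:
arm_command(
  series=[0.001, 0, 0.03, 0, 0, 0, 0, 0, 0.03, 0, 0, 0, 0, 0, 0.025, 0, 0, 0, 0, 0, 0.02, 0, 0, 0, 0, 0, 0, 0, 0, 0],
  claw=0.06,
)

```text
t: 2.45
eef_pos: [480.3, 218.1, 185.5]
tool_rot: [0.182, 0.983, -0.0, -0.001]
contact_force: [-0.8, -0.1, 0.4]
finger_gap: 60.2
```

Emit:
arm_command(
  series=[0, 0, 0, 0, 0, 0, 0, 0, 0, 0, 0, 0, 0, 0, 0, 0, 0, 0, 0, 0, 0, 0, 0, 0, 0, 0, 0, 0, 0, 0],
  claw=0.01,
)

```text
t: 3.08
eef_pos: [481.9, 217.9, 187.3]
tool_rot: [0.183, 0.983, 0.001, 0.001]
contact_force: [0.5, 3.8, 6.2]
finger_gap: 15.9
```

```bash
python3 - <<'E'
from h import *
o=ctrl.get_obs();Q=R.from_quat(o['tool_rot']);k=o['eef_pos'];h=np.array([546.5,322.,k[2]])
v=k-h;go(k);print(np.linalg.norm(v[:2]),np.degrees(np.arctan2(v[1],v[0])))
n=10;a=-np.radians(90)/n;p=k
for i in range(1,n+1):
    q=h+R.from_rotvec([0,0,a*i]).apply(v);print(Q.inv().apply(q-p).round(1),q.round(0));p=q
E
```

```text
tool delta mm [0. 0. 0.] pos [481.9 217.9 187.3] yaw_y 68.9 F [0.5 3.8 6.2] gap 15.9 t 3.075
122.46629443295093 -121.81346565943299
[18.5  5.1 -0. ] [466. 229. 187.]
[17.5  7.9 -0. ] [453. 243. 187.]
[16.1 10.5 -0. ] [442. 259. 187.]
[14.2 12.9  0. ] [433. 276. 187.]
[12. 15.  0.] [427. 294. 187.]
[ 9.5 16.7  0. ] [424. 313. 187.]
[ 6.8 18.   0. ] [424. 332. 187.]
[ 3.9 18.8  0. ] [428. 351. 187.]
[ 0.9 19.2  0. ] [434. 369. 187.]
[-2.1 19.1  0. ] [442. 387. 187.]
```

Emit:
arm_command(
  series=[0.0094, 0.0022, 0, 0, 0, 0, 0.0094, 0.003, 0, 0, 0, 0, 0.009, 0.0038, 0, 0, 0, 0, 0.0088, 0.0044, 0, 0, 0, 0, 0.0085, 0.005, 0, 0, 0, 0, 0.008, 0.0057, 0, 0, 0, 0, 0.0075, 0.0062, 0, 0, 0, 0, 0.007, 0.0068, 0, 0, 0, 0],
)

```text
t: 4.08
eef_pos: [429.0, 274.7, 187.1]
tool_rot: [0.183, 0.983, -0.003, -0.003]
contact_force: [-25.8, -14.2, 21.9]
finger_gap: 16.2
```

```bash
python3 - <<'E'
from h import *
go((433,276,187))
E
```

```text
tool delta mm [-3.3  2.6  0.1] pos [429.  274.7 187.1] yaw_y 68.9 F [-25.8 -14.2  21.9] gap 16.2 t 4.075
```

Emit:
arm_command(
  series=[0.0022, -0.002, 0, 0, 0, 0, 0, 0, 0, 0, 0, 0],
)

```text
t: 4.32
eef_pos: [428.6, 275.2, 187.2]
tool_rot: [0.183, 0.983, -0.0, 0.0]
contact_force: [-3.7, -0.9, 8.8]
finger_gap: 16.3
```

```bash
python3 - <<'E'
from h import *
o=ctrl.get_obs();Q=R.from_quat(o['tool_rot']);k=o['eef_pos'];h=np.array([542.1,327.4,k[2]])
v=k-h;n=10;a=-np.radians(54)/n;p=k
for i in range(1,n+1):
    q=h+R.from_rotvec([0,0,a*i]).apply(v);print(Q.inv().apply(q-p).round(1),q.round(0));p=q
E
```

```text
[ 8.   8.6 -0. ] [424. 286. 187.]
[ 7.2  9.3 -0. ] [421. 297. 187.]
[ 6.3  9.9 -0. ] [419. 309. 187.]
[ 5.3 10.5 -0. ] [417. 321. 187.]
[ 4.3 10.9 -0. ] [417. 332. 187.]
[ 3.3 11.3 -0. ] [418. 344. 187.]
[ 2.2 11.6 -0. ] [420. 356. 187.]
[ 1.1 11.7 -0. ] [424. 367. 187.]
[-0.  11.8 -0. ] [428. 378. 187.]
[-1.1 11.7 -0. ] [433. 389. 187.]
```

Emit:
arm_command(
  series=[0.008, 0.0086, 0, 0, 0, 0, 0.0072, 0.0093, 0, 0, 0, 0, 0.0063, 0.0099, 0, 0, 0, 0, 0.0053, 0.0105, 0, 0, 0, 0, 0.0043, 0.0109, 0, 0, 0, 0, 0, 0, 0, 0, 0, 0],
)

```text
t: 5.08
eef_pos: [414.3, 333.1, 187.2]
tool_rot: [0.182, 0.983, -0.001, -0.003]
contact_force: [-20.6, 0.7, 15.9]
finger_gap: 16.4
```

Emit:
arm_command(
  series=[0.0052, 0.0105, 0, 0, 0, 0, 0.0025, 0.0116, 0, 0, 0, 0, 0.0014, 0.0117, 0, 0, 0, 0, 0.0003, 0.0118, 0, 0, 0, 0, -0.0008, 0.0117, 0, 0, 0, 0, 0, 0, 0, 0, 0, 0],
)

```text
t: 5.82
eef_pos: [427.0, 391.9, 187.3]
tool_rot: [0.182, 0.983, 0.002, -0.003]
contact_force: [-17.7, 11.5, 12.7]
finger_gap: 13.8
```

Emit:
arm_command(
  series=[0, 0, 0, 0, 0, 0, 0, 0, 0, 0, 0, 0, 0, 0, 0, 0, 0, 0, 0, 0, -0.03, 0, 0, 0, 0, 0, -0.04, 0, 0, 0, 0, 0, -0.02, 0, 0, 0, 0, 0, 0, 0, 0, 0],
  claw=0.06,
)

```text
t: 6.7
eef_pos: [430.7, 388.9, 277.3]
tool_rot: [0.183, 0.983, 0.001, 0.001]
contact_force: [0.2, 0.6, -0.6]
finger_gap: 60.2
```

```bash
python3 - <<'E'
from h import *
go((486,213,240))
E
```

```text
tool delta mm [-114.9 -144.3   37.3] pos [430.7 388.9 277.3] yaw_y 68.9 F [ 0.2  0.6 -0.6] gap 60.2 t 6.7
```

Emit:
arm_command(
  series=[-0.014, -0.029, 0, 0, 0, 0, -0.014, -0.029, 0, 0, 0, 0, -0.014, -0.029, 0, 0, 0, 0, -0.014, -0.029, 0, 0, 0, 0, -0.014, -0.028, 0, 0, 0, 0, 0, 0, 0, 0, 0, 0, 0, 0, 0, 0, 0, 0],
)

```text
t: 7.58
eef_pos: [443.5, 229.7, 275.5]
tool_rot: [0.183, 0.983, -0.0, -0.001]
contact_force: [0.1, -0.1, -0.3]
finger_gap: 60.0
```

```bash
python3 - <<'E'
from h import *
import pickle
c,im=snap('wrist','w2');pickle.dump(c,open('c2.pkl','wb'));go((486,213,240));print(proj(c,(486,213,46)))
E
```

```text
tool delta mm [-45.8  -0.6  35.6] pos [443.5 230.  275.7] yaw_y 69.0 F [ 0.7  1.  -0. ] gap 60.2 t 7.625
[319.88611925 241.30671291]
```

Emit:
arm_command(
  series=[-0.015, 0, 0.0125, 0, 0, 0, -0.02, 0, 0.0125, 0, 0, 0, -0.02, 0, 0.0125, 0, 0, 0, 0, 0, 0, 0, 0, 0, 0, 0, 0, 0, 0, 0],
)

```text
t: 8.25
eef_pos: [494.9, 209.9, 238.6]
tool_rot: [0.183, 0.983, -0.0, -0.0]
contact_force: [0.2, -0.5, -0.5]
finger_gap: 60.0
```

```bash
python3 - <<'E'
from h import *
import pickle
c,im=snap('wrist','w3');pickle.dump(c,open('c3.pkl','wb'));go((486,213,240));b=proj(c,(486,213,46));print(b)
c2=pickle.load(open('c2.pkl','rb'));a=proj(c2,(486,213,46))
S=[]
for f,q in(('w2',a),('w3',b)):
    im=cv2.imread(f'pics/{f}.png');u,v=int(q[0])-65,int(q[1])-65;u=max(u,0);v=max(v,0);print(u,v);S.append(cv2.resize(im[v:v+130,u:u+130],(400,400),interpolation=2))
cv2.imwrite('pics/crop2.png',np.vstack([np.hstack(S)]))
E
```

```text
tool delta mm [ 9.3 -0.4 -1. ] pos [494.8 210.  239. ] yaw_y 69.0 F [ 0.3  0.  -0.5] gap 60.0 t 8.3
[319.92914111 191.61970934]
254 176
254 126
```

View pics/crop2.png

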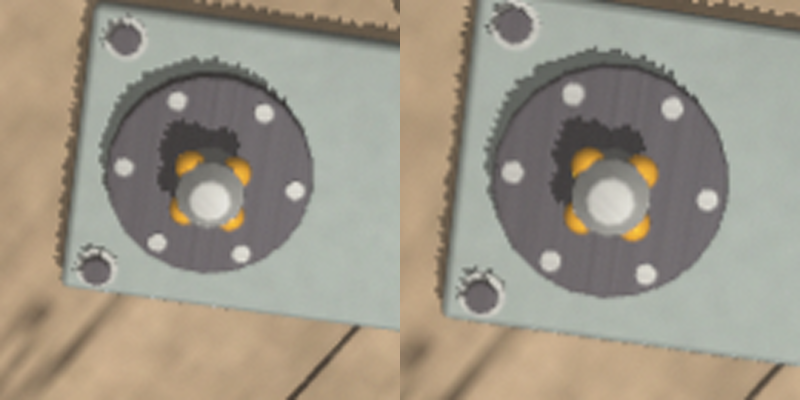

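Both views show the stub tip, centred at (321.9,241.3) and (322.6,191.7), with bolt-circle centres at (322.15,233.85) and (322.25,186.1).

```bash
python3 - <<'E'
from h import *
import pickle
a=pickle.load(open('c2.pkl','rb'));b=pickle.load(open('c3.pkl','rb'))
print(tri(ray(a,321.9,241.3),ray(b,322.6,191.7)), tri(ray(a,322.15,233.85),ray(b,322.25,186.1)))
print(onz(a,321.9,241.3,46),onz(b,322.6,191.7,46),onz(a,322.15,233.85,22),onz(b,322.25,186.1,22))
# lamp swung?
ca,im=snap('side','side1');cs,im2=snap('scene','scene1')
for im,n in((im,ca),(im2,cs)):
    m=cv2.inRange(cv2.cvtColor(im,cv2.COLOR_BGR2HSV),(17,130,90),(32,255,255))
    k,l,st,ce=cv2.connectedComponentsWithStats(m)
    for i in range(1,k):
        if st[i,4]>150:print(st[i],ce[i].round(1),onz(n,*ce[i],162).round())
go((640.5,-175,180))
E
```

```text
(array([486.89642091, 214.85470836,  45.471011  ]), [np.float64(0.14553425714028909), np.float64(0.14553425714020904)]) (array([486.58053941, 215.0898046 ,  22.96627652]), [np.float64(0.10945306256146504), np.float64(0.10945306256147068)])
[486.67685015 214.78007002  46.        ] [486.84872403 215.02466121  46.        ] [486.90372307 215.08919684  22.        ] [486.71480471 214.92783161  22.        ]
[317 170  17  27 349] [324.8 183.8] [610. -14. 162.]
[283 182  12  19 181] [288.2 191.8] [677.  28. 162.]
[319 203  22  23 248] [331.6 214.1] [578.  74. 162.]
[ 358  344   43   40 1117] [379.4 365.8] [440. 394. 162.]
[198 188  28  19 332] [210.2 198. ] [432. 377. 162.]
tool delta mm [-274.2 -307.    59.3] pos [494.8 210.  239.3] yaw_y 69.0 F [0.1 0.8 0.4] gap 59.4 t 8.4
```

```bash
python3 - <<'E'
from h import *
s=cam('scene');d=cam('side')
for n,a,b in [('front-left top',(306,211),(298,285)),('front-right top',(475,258),(260,154)),('right back',(499,209),(150,160))]:
    X,e=tri(ray(s,*a),ray(d,*b));print(n,X.round(),np.round(e,1))
E
```

```text
front-left top [609. 244. 142.] [6. 6.]
front-right top [ 784. -104.  156.] [12.8 12.8]
right back [982.   8. 171.] [6.7 6.7]
```

Emit:
arm_command(
  series=[-0.0224, -0.0307, 0, 0, 0, 0, -0.0224, -0.0307, 0, 0, 0, 0, -0.0224, -0.0307, 0, 0, 0, 0, -0.0224, -0.0307, 0, 0, 0, 0, -0.0224, -0.0307, 0, 0, 0, 0, -0.0224, -0.0307, 0, 0, 0, 0, -0.0224, -0.0307, 0, 0, 0, 0, -0.0224, -0.0307, 0, 0, 0, 0, -0.0224, -0.0307, 0, 0, 0, 0, -0.0224, -0.0307, 0, 0, 0, 0, 0, 0, 0, 0, 0, 0, 0, 0, 0, 0, 0, 0],
  claw=0.06,
)

```text
t: 9.9
eef_pos: [593.5, -156.6, 239.0]
tool_rot: [0.183, 0.983, 0.0, 0.0]
contact_force: [0.9, 0.4, 0.2]
finger_gap: 59.7
```

```bash
python3 - <<'E'
from h import *
import pickle
c,im=snap('wrist','w4');pickle.dump(c,open('c4.pkl','wb'));go((640.5,-175,190));print(proj(c,(640.5,-175,58)))
E
```

```text
tool delta mm [-50.5  -0.6  49.2] pos [ 593.6 -156.3  239.1] yaw_y 69.0 F [ 0.7  0.  -0.1] gap 60.0 t 9.95
[319.79553396 264.61003282]
```

Emit:
arm_command(
  series=[-0.02, 0, 0.017, 0, 0, 0, -0.02, 0, 0.017, 0, 0, 0, -0.01, 0, 0.015, 0, 0, 0, 0, 0, 0, 0, 0, 0, 0, 0, 0, 0, 0, 0],
)

```text
t: 10.58
eef_pos: [640.2, -175.0, 190.7]
tool_rot: [0.183, 0.983, -0.0, 0.0]
contact_force: [-0.6, 0.4, 1.3]
finger_gap: 60.2
```

```bash
python3 - <<'E'
from h import *
import pickle
c,im=snap('wrist','w5');pickle.dump(c,open('c5.pkl','wb'));go((640.5,-175,190));b=proj(c,(640.5,-175,58));print(b)
c2=pickle.load(open('c4.pkl','rb'));a=proj(c2,(640.5,-175,58))
S=[]
for f,q in(('w4',a),('w5',b)):
    im=cv2.imread(f'pics/{f}.png');u,v=int(q[0])-80,int(q[1])-80;u=max(u,0);v=max(v,0);print(u,v);S.append(cv2.resize(im[v:v+160,u:u+160],(400,400),interpolation=2))
cv2.imwrite('pics/crop3.png',np.hstack(S))
E
```

```text
tool delta mm [-0.2  0.2  0.9] pos [ 640.2 -175.1  190.9] yaw_y 68.9 F [ 0.1 -1.   0.4] gap 60.3 t 10.625
[320.52527358 222.63707546]
239 184
240 142
```

View pics/crop3.png

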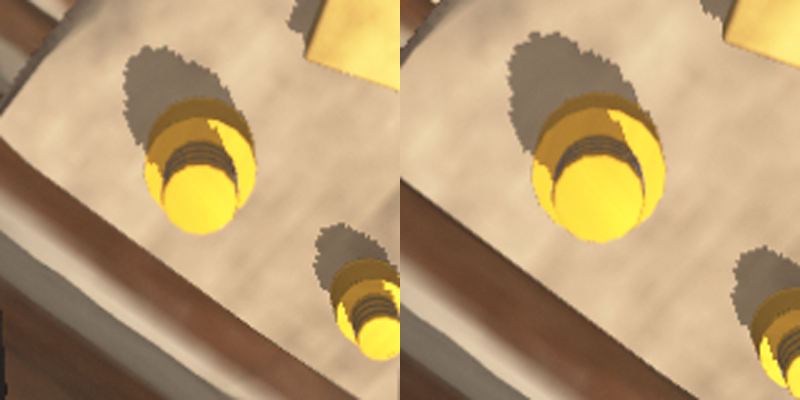

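The top-disc centres are (319,263.2) and (319.2,220.8). The log wall looks close, so I'm checking clearance.

```bash
python3 - <<'E'
from h import *
import pickle
a=pickle.load(open('c4.pkl','rb'));b=pickle.load(open('c5.pkl','rb'))
print(tri(ray(a,319,263.2),ray(b,319.2,220.8)),onz(a,319,263.2,58),onz(b,319.2,220.8,58))
d=cam('side');print([onz(d,u,v,0).round() for u,v in((300,180),(345,178))])
cv2.imwrite('pics/w45.png',np.hstack([cv2.resize(cv2.imread(f'pics/{f}.png'),(400,300)) for f in('w4','w5')]))
E
```

```text
(array([ 638.87924005, -175.22391942,   58.42008032]), [np.float64(0.12404697777116387), np.float64(0.12404697777119432)]) [ 639.07776131 -175.16774206   58.        ] [ 638.9440891  -175.38204839   58.        ]
[array([ 711., -208.,    0.]), array([ 602., -242.,    0.])]
```

View pics/w45.png

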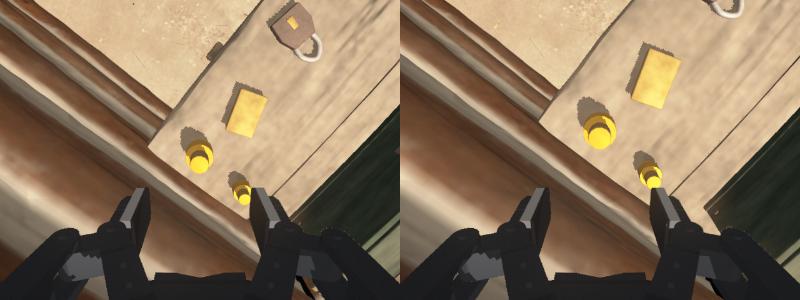

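```bash
python3 - <<'E'
from h import *
for f in('w4','w5'):
    g=cv2.GaussianBlur(cv2.cvtColor(cv2.imread(f'pics/{f}.png'),cv2.COLOR_BGR2HSV),(5,5),0)
    for u in(40,100):print(f,u,[(v,int(g[v,u,1]),int(g[v,u,2])) for v in range(20,330,10)])
E
```

```text
w4 40 [(20, 81, 151), (30, 143, 94), (40, 143, 116), (50, 72, 152), (60, 66, 116), (70, 144, 78), (80, 139, 87), (90, 134, 105), (100, 129, 119), (110, 119, 140), (120, 80, 197), (130, 66, 169), (140, 63, 121), (150, 64, 107), (160, 106, 83), (170, 143, 75), (180, 145, 79), (190, 145, 87), (200, 143, 94), (210, 135, 101), (220, 144, 107), (230, 145, 114), (240, 135, 116), (250, 121, 130), (260, 94, 156), (270, 107, 161), (280, 99, 180), (290, 81, 197), (300, 63, 221), (310, 57, 225), (320, 60, 185)]
w4 100 [(20, 80, 223), (30, 80, 224), (40, 143, 95), (50, 118, 121), (60, 96, 165), (70, 125, 99), (80, 123, 118), (90, 113, 126), (100, 65, 146), (110, 65, 110), (120, 124, 87), (130, 125, 108), (140, 128, 119), (150, 126, 119), (160, 84, 171), (170, 65, 215), (180, 63, 130), (190, 62, 115), (200, 105, 91), (210, 143, 79), (220, 137, 82), (230, 143, 90), (240, 140, 93), (250, 145, 100), (260, 139, 108), (270, 137, 107), (280, 131, 114), (290, 132, 123), (300, 130, 124), (310, 127, 135), (320, 102, 169)]
w5 40 [(20, 133, 106), (30, 108, 126), (40, 66, 139), (50, 97, 92), (60, 128, 93), (7
[... 234 characters left out ...]
106), (220, 136, 111), (230, 128, 117), (240, 129, 123), (250, 128, 129), (260, 131, 132), (270, 128, 137), (280, 108, 169), (290, 91, 189), (300, 71, 212), (310, 62, 220), (320, 60, 215)]
w5 100 [(20, 87, 204), (30, 140, 100), (40, 126, 136), (50, 80, 148), (60, 122, 110), (70, 119, 137), (80, 70, 151), (90, 64, 142), (100, 118, 85), (110, 127, 107), (120, 132, 116), (130, 132, 117), (140, 121, 136), (150, 70, 199), (160, 63, 145), (170, 63, 120), (180, 62, 112), (190, 132, 81), (200, 148, 76), (210, 142, 80), (220, 136, 86), (230, 137, 96), (240, 135, 110), (250, 137, 112), (260, 137, 110), (270, 134, 110), (280, 134, 117), (290, 127, 125), (300, 113, 138), (310, 112, 138), (320, 98, 165)]
```

```bash
python3 - <<'E'
from h import *
import pickle
a=pickle.load(open('c4.pkl','rb'));b=pickle.load(open('c5.pkl','rb'))
def pl(c,p,q):
    x,r=ray(c,*p);_,s=ray(c,*q);n=np.cross(r,s);n/=np.linalg.norm(n);return n,n@x
for A,B in [(((40,162),(100,202)),((40,145),(100,186))),(((40,115),(100,157)),((40,96),(100,144)))]:
    n1,d1=pl(a,*A);n2,d2=pl(b,*B);e=np.cross(n1,n2);e/=np.linalg.norm(e)
    X=np.linalg.solve([n1,n2,[1,0,0]],[d1,d2,640]);print('dir',e.round(2),'at x=640:',X.round())
go((639,-175.3,34))
E
```

```text
dir [ 0.87  0.4  -0.29] at x=640: [ 640. -371. -143.]
dir [ 0.22 -0.31 -0.92] at x=640: [  640.  -764. -1068.]
tool delta mm [  1.3  -0.6 156.9] pos [ 640.2 -175.1  190.9] yaw_y 68.9 F [ 0.1 -1.   0.4] gap 60.3 t 10.625
```

Emit:
arm_command(
  series=[0.0013, -0.0006, 0.03, 0, 0, 0, 0, 0, 0.03, 0, 0, 0, 0, 0, 0.03, 0, 0, 0, 0, 0, 0.03, 0, 0, 0, 0, 0, 0.022, 0, 0, 0, 0, 0, 0.014, 0, 0, 0, 0, 0, 0, 0, 0, 0],
)

```text
t: 11.5
eef_pos: [638.7, -175.3, 33.7]
tool_rot: [0.183, 0.983, 0.0, -0.0]
contact_force: [-0.3, 0.1, 0.9]
finger_gap: 60.1
```

Emit:
arm_command(
  series=[0, 0, 0, 0, 0, 0, 0, 0, 0, 0, 0, 0, 0, 0, 0, 0, 0, 0, 0, 0, 0, 0, 0, 0, 0, 0, 0, 0, 0, 0, 0, 0, 0, 0, 0, 0],
  claw=0.01,
)

```text
t: 12.25
eef_pos: [639.4, -175.6, 35.0]
tool_rot: [0.183, 0.983, -0.0, 0.001]
contact_force: [0.0, 0.8, 7.0]
finger_gap: 24.0
```

Emit:
arm_command(
  series=[0, 0, -0.01, 0, 0, 0, 0, 0, -0.025, 0, 0, 0, 0, 0, -0.03, 0, 0, 0, 0, 0, -0.035, 0, 0, 0, 0, 0, -0.035, 0, 0, 0, 0, 0, -0.035, 0, 0, 0, 0, 0, -0.02, 0, 0, 0, 0, 0, 0, 0, 0, 0],
)

```text
t: 13.25
eef_pos: [639.2, -175.6, 225.5]
tool_rot: [0.183, 0.983, -0.0, 0.001]
contact_force: [-0.5, -0.6, -1.7]
finger_gap: 24.1
```

```bash
python3 - <<'E'
from h import *
go((486.8,215.0,150))
E
```

```text
tool delta mm [282.9 309.7  74.6] pos [ 639.2 -175.6  225.5] yaw_y 68.9 F [-0.5 -0.6 -1.7] gap 24.1 t 13.25
```

Emit:
arm_command(
  series=[0.0257, 0.0281, 0, 0, 0, 0, 0.0257, 0.0281, 0, 0, 0, 0, 0.0257, 0.0281, 0, 0, 0, 0, 0.0257, 0.0281, 0, 0, 0, 0, 0.0257, 0.0281, 0, 0, 0, 0, 0.0257, 0.0281, 0, 0, 0, 0, 0.0257, 0.0281, 0, 0, 0, 0, 0.0257, 0.0281, 0, 0, 0, 0, 0.0257, 0.0281, 0, 0, 0, 0, 0.0257, 0.0281, 0, 0, 0, 0, 0.0257, 0.0281, 0, 0, 0, 0, 0, 0, 0.03, 0, 0, 0, 0, 0, 0.03, 0, 0, 0, 0, 0, 0.03, 0, 0, 0, 0, 0, 0, 0, 0, 0, 0, 0, 0, 0, 0, 0],
)

```text
t: 15.25
eef_pos: [486.5, 214.7, 134.6]
tool_rot: [0.183, 0.983, 0.0, 0.0]
contact_force: [-0.5, -0.6, -0.9]
finger_gap: 24.5
```

```bash
python3 - <<'E'
from h import *
go((486.8,215.0,90))
c,im=snap('wrist','w6');cd,i2=snap('side','side2');cs,i3=snap('scene','scene2')
A=np.hstack([cv2.resize(i2[230:380,310:430],(320,400),interpolation=2),cv2.resize(i3[180:330,200:320],(320,400),interpolation=2)])
B=cv2.resize(im[100:400,160:480],None,fx=.5,fy=.5)
cv2.imwrite('pics/crop4.png',np.hstack([A,cv2.copyMakeBorder(B,0,250,0,0,0)]))
E
```

```text
tool delta mm [-0.1  0.4 44.6] pos [486.5 214.7 134.6] yaw_y 68.9 F [-0.5 -0.6 -0.9] gap 24.5 t 15.25
```

View pics/crop4.png

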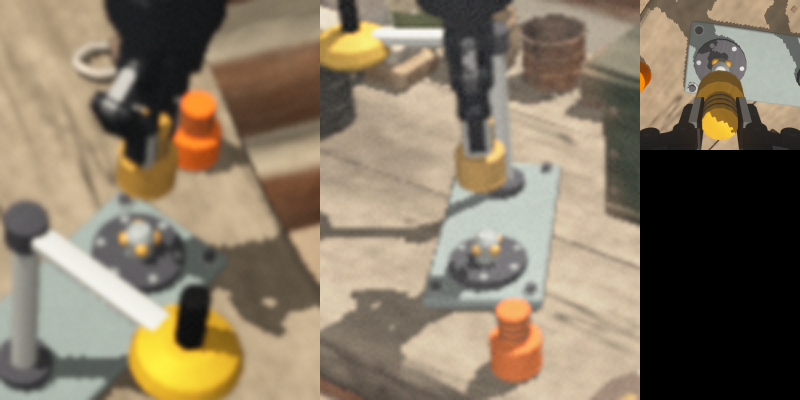

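The side and scene crops show the cap upright in the fingers above the stub, with the lamp swung well away. I'm nudging 0.7 mm and descending.

Emit:
arm_command(
  series=[-0.0007, 0.0003, 0.02, 0, 0, 0, 0, 0, 0.02, 0, 0, 0, 0, 0, 0.01, 0, 0, 0, 0, 0, 0.004, 0, 0, 0, 0, 0, 0.003, 0, 0, 0, 0, 0, 0.003, 0, 0, 0, 0, 0, 0, 0, 0, 0],
)

```text
t: 16.27
eef_pos: [487.0, 214.7, 73.9]
tool_rot: [0.183, 0.983, 0.0, 0.0]
contact_force: [0.1, 0.3, -0.5]
finger_gap: 24.1
```

Emit:
arm_command(
  series=[0, 0, 0.002, 0, 0, 0, 0, 0, 0.002, 0, 0, 0, 0, 0, 0.002, 0, 0, 0, 0, 0, 0.002, 0, 0, 0, 0, 0, 0, 0, 0, 0],
)

```text
t: 16.9
eef_pos: [486.9, 214.8, 65.8]
tool_rot: [0.183, 0.983, 0.0, -0.0]
contact_force: [-0.5, 0.6, -0.4]
finger_gap: 24.0
```

Emit:
arm_command(
  series=[0, 0, 0.002, 0, 0, 0, 0, 0, 0.002, 0, 0, 0, 0, 0, 0.002, 0, 0, 0, 0, 0, 0, 0, 0, 0],
)

```text
t: 17.4
eef_pos: [487.0, 214.6, 59.6]
tool_rot: [0.183, 0.983, -0.0, -0.0]
contact_force: [-0.3, 0.9, -3.6]
finger_gap: 23.9
```

Emit:
arm_command(
  series=[0, 0, 0.001, 0, 0, 0, 0, 0, 0.001, 0, 0, 0, 0, 0, 0.001, 0, 0, 0, 0, 0, 0, 0, 0, 0, 0, 0, 0, 0, 0, 0],
)

```text
t: 18.02
eef_pos: [487.2, 214.7, 57.1]
tool_rot: [0.183, 0.983, 0.0, 0.0]
contact_force: [0.2, 0.1, 3.5]
finger_gap: 24.3
```

Contact with the flange begins. I'm adding push in small steps.

Emit:
arm_command(
  series=[0, 0, 0.0005, 0, 0, 0, 0, 0, 0, 0, 0, 0, 0, 0, 0, 0, 0, 0],
)

```text
t: 18.4
eef_pos: [487.3, 214.7, 57.0]
tool_rot: [0.183, 0.983, 0.0, 0.0]
contact_force: [-0.4, -0.2, 6.9]
finger_gap: 24.0
```

Emit:
arm_command(
  series=[0, 0, 0.0006, 0, 0, 0, 0, 0, 0, 0, 0, 0, 0, 0, 0, 0, 0, 0, 0, 0, 0, 0, 0, 0],
)

```text
t: 18.9
eef_pos: [487.3, 214.8, 57.0]
tool_rot: [0.183, 0.983, 0.0, 0.001]
contact_force: [-4.7, -0.3, 12.1]
finger_gap: 24.1
```

```bash
python3 - <<'E'
from h import *
go((487,215,57))
cd,i2=snap('side','side3');cs,i3=snap('scene','scene3');go((487,215,57))
cv2.imwrite('pics/crop5.png',np.hstack([cv2.resize(i2[150:410,290:450],(370,600),interpolation=2),cv2.resize(i3[170:380,180:400],(430,600),interpolation=2)]))
E
```

```text
tool delta mm [ 0.4  0.1 -0. ] pos [487.3 214.8  57. ] yaw_y 68.9 F [-4.7 -0.3 12.1] gap 24.1 t 18.9
tool delta mm [ 0.4  0.1 -0.1] pos [487.3 214.8  56.9] yaw_y 68.9 F [-3.6 -1.2 13.5] gap 23.8 t 19.0
```

View pics/crop5.png

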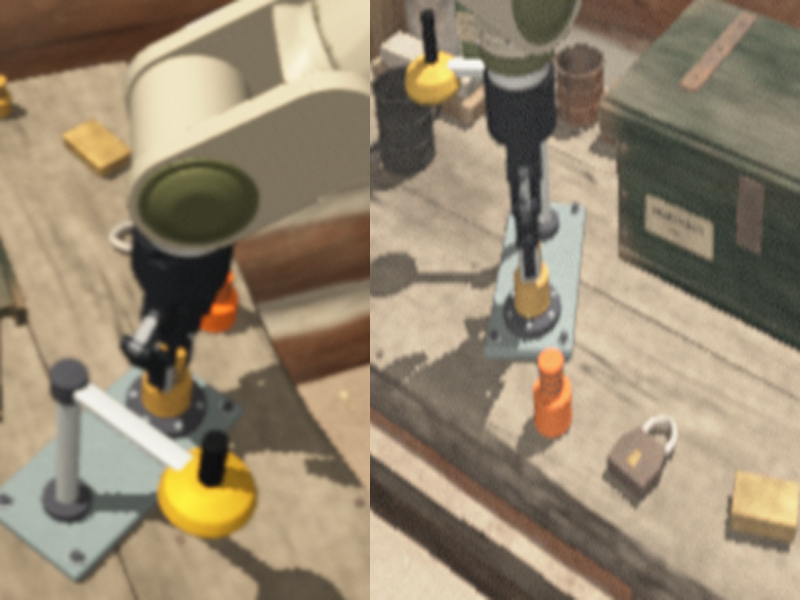

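The cap sits flush on the flange, the lamp is clear, and the tin and padlock have not moved. The push reads 12–13 N. I'm handing in.

```bash
python3 -c "
from plant import ctrl
print(ctrl.job_done()); o=ctrl.get_obs(); print(o['t'],o['eef_pos'],o['contact_force'],o['finger_gap'])"
```

```text
the job is handed in; nothing more can be done
None
the job is handed in; nothing more can be done
```

The job is handed in at about 19 s of the 56 s limit. The cap is pressed home on the hub and still gripped; no verdict was reported.

- **Lamp arm:** I gripped the knob and swung it about 90° to the left (roughly 1.55 rad), then released it. The swing drew sideways forces of up to about 30 N, because my first hinge estimate was a few mm off. I corrected for it along the way.
- **Cap:** I picked up the larger brass cap by its knob and lowered it onto the stub. I never saw the 8 N rise at the balls, because I only read the force between steps. I did see the balls' downward pull of about 4 N with the cap some 2.6 mm above the flange, and then the firm stop.
- **Last checks:** The tool stopped at 57.0 mm. It stood 35.0 mm above the cap's underside when I gripped it, so the underside is at about 22.0 mm, flange height. The push reads 12–13.5 N, a little above the 10 N asked, with 4–5 N sideways. The fingers read 24 mm on the 26 mm knob; the lamp knob read about 2 mm low too.
- **Pictures:** The last pictures show the cap flush and upright and the lamp clear. The tin and padlock look undisturbed; I did not measure them again. I viewed 9 pictures.

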